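# Hold the food warmer's lid open with the lid lifter

### The job

Pull the red-handled lid lifter up out of its slot in the blue holder, hook it under the black bar handle of the food warmer's lid, and lift the lid until it stands open at about 35 degrees so that someone can look in. Touch the lid only with the lifter, never with the gripper or arm, do not throw the lid wide open, and leave the mug, the bottle and the bowl undisturbed. The lid falls shut by itself, so finish while still holding it steady at that angle with the lifter in the gripper.

Things in the scene. Friction and masses are not known exactly. Their poses are not given: they have to be found in the camera images.
- warmer: Steel food warmer, an open rectangular box 200 (x) x 300 (y) x 85 mm high, fixed to the counter. Origin: centre of its underside. Its +x axis points from the front (black control panel, towards the robot) to the hinged back; its yaw varies.
- lid: Steel lid, 205 x 305 x 12 mm, about 0.4 kg (varies), hinged at the warmer's back rim. Origin on the hinge line, mid-width, at the lid's underside, 86 mm above the counter. Shut, its axes are the warmer's (they turn with the lid): it spans x -205 to 0, y -152 to 152, z 0 to 12 mm; a raised panel (x -115 to -25, y +-115) tops out at z 24.
- lid_bar (a point): Centre of the lid's black bar handle: round, 10 mm thick, along the lid's y (parallel to the hinge), at x -165, z 54 mm in the lid's frame; axes the lid's. Posts 12 x 10 mm at y +-60 carry it, leaving 110 mm of bar free, with a 37 mm gap between the lid's flat top (z 12) and the bar's underside.
- lid_hinge (a joint): Opening angle of the lid in rad: 0 shut, grows as the front edge rises (0.61 is 35 degrees, stop at 1.6). The hinge has almost no friction and no stay.
- lifter: Flat J-shaped steel hook, 170 mm tall, 12 thick (y), 100 g, loose in the holder, hook down, leaning up to 4 degrees. Origin: centre of the shaft's bottom end; z up the shaft. Shaft x -8 to 8. Foot z 0 to 10, out in +x to x 40, its tip at x 32 to 40 upturned to z 20: a 24 mm throat for the lid's bar. Red handle z 88 to 170, 22 (x) by 14 mm (y); grip it across y.
- lifter_grip (a point): Point on the middle of the lifter's red handle, 125 mm above its origin; a good place to grip from above, closing along the lifter's y. Axes are the lifter's.
- lifter_hook (a point): Middle of the hook's throat, on top of the foot: x = 20, z = 10 mm in the lifter's frame, where the bar should rest. Axes are the lifter's.
- holder: Glazed blue block, 90 (x) x 70 (y) x 70 mm high, fixed to the counter, with one slot in its top 52 x 16 mm and 62 mm deep in which the lifter stands. Origin: centre of its underside. It stands to the left or right of the warmer (it may have changed places with the mug).
- mug: White mug, 76 mm across, 85 mm high, handle at its +y, loose. Origin: centre of its underside. Leave alone.
- soap: Amber bottle with white cap, 60 mm across, 160 mm high, loose. Origin: centre of its underside. Leave alone.
- bowl: Small terracotta bowl, 100 mm across, 50 mm high, loose. Origin: centre of its underside. Leave alone.

How it is judged:
By the outcome, as a careful person would: the job done as asked, in the order asked, and still so for the second after the job is handed in, while the arm keeps its last pose, push and grip.
It also fails if it takes over 46 s, if anything falls off the work surface, if the arm or the gripper's body presses on something with over 40 N, if the wrist force passes 120 N, or if a joint passes its speed limit or range.

### The arm

A 6-joint arm with a two-finger parallel gripper is mounted at the origin on the work surface. World frame = base frame: x ahead of the robot, y to its left, z up, the work surface at z = 0. Lengths are in m, angles in rad, forces in N, time in s.
With the tool pointing down it reaches from about 0.35 to 0.85 m from the base axis. Payload 8.1 kg.
Tool frame: the origin (TCP) lies on the centre line of the jaws, within the pads' length; the fingertips stand 22 mm ahead of it and the grasp point (between the pads) lies 3 mm ahead of it; z points along the fingers, y is the line along which they close (so a half turn about z gives the same grasp; the last joint's range is limited). The gripper opens to 93 mm and grips with 3 to 60 N. Pads are 15 mm wide; open, the fingers measure 128 mm over their backs; the gripper's body (75 mm by 188 mm) begins 65 mm behind the grasp point.
Start: joints at [-1.245, 0.13, 1.488, -0, 1.523, -0.085], TCP at [0.24, -0.55, 0.241] pointing down, gripper open.
Joint ranges: [-2.96, 2.96], [-0.89, 2.26], [0.02, 2.5], [-1.34, 4.48], [0, 2.73], [-2.66, 2.66]. Speed limits (rad/s): [2.39, 2.39, 2.79, 3.14, 3.14, 3.14].

### API

Orientations are given as a rotation vector (axis times angle).
In Python, from plant import robot gives the robot as it stands.
- The arm moves only by the shell command python3 inch.py 'ROWS' [FORCE]. ROWS is a JSON list of rows, 1 to 20 of them, each of 5 numbers: the finger opening in m, then dx, dy, dz in m, then a turn about the tool's z in rad; each row shifts and turns the commanded pose from where the row before left it, along the tool's axes as they then stand; what a row does not reach is not made up. A row lasts 1/10 s, in which the tool goes at most 0.05 m and 0.15 rad, less where a joint would pass 70% of its speed; a pose out of reach is approached as far as the arm can. The fingers move at their own pace and stop on an object; FORCE is the grip in N (left out, the last holds). Time passes only in rows, so rows that do not move let the fingers close. It prints the time, the measured TCP pose, the force, the opening and the grip force at its end.
- robot.read_state(): the state, without advancing time (a new reading comes with each control period).
- robot.read_camera(name): name is "scene" or "top" or "wrist"; returns a dict with "image" (400x640x3 uint8, red, green, blue), "fx", "fy", "cx", "cy" (pixels), "R" (3x3) and "t" (3): a world point X has camera coordinates R X + t. Camera axes: x right, y down, z forward; pixel columns grow to the right and rows downward; lengths in m; the calibration is good to about 2 mm. A picture is of the moment at which its call begins. There is no depth.
- robot.close_job(): hands the job in; it is judged then, once.
The state is a dict: "t": time; "q": joint angles; "dq": joint speeds; "joint_torque": joint torques, N m; "tool_pos": TCP position; "orientation": TCP orientation; "force": force on the tool from outside, world axes, zero at the start; "wrist_torque": the same for the moment, N m; "opening": finger opening in m; "gripper_force": force on a finger pad.
Only numpy, scipy, OpenCV 4.12 (cv2) and the standard library are available. Lean on these libraries where they do the work, as an engineer would, in place of code of your own. Each camera call takes 0.05 s, during which the arm holds its last target. There are 200 camera calls.

## Working session

There is one attempt and no reset: what is moved stays moved. The work goes in short steps, Python scripts to look and compute and a shell command to move; the robot and the scene stay as the last step left them, time stands still between calls to the robot, and variables do not carry over. Pictures are saved under pics/ and viewed, at most 10 in all, crops included, and the job is handed in when it is done.

```bash
mkdir -p pics; ls; python3 - <<'E'
from plant import robot
import cv2,numpy as np
for n in("scene","top"):
    c=robot.read_camera(n); cv2.imwrite(f"pics/{n}0.png",c["image"][:,:,::-1]); np.savez(f"{n}0.npz",**c)
    print(n,c["fx"],c["fy"],c["cx"],c["cy"],np.round(c["R"],3).tolist(),c["t"], -c["R"].T@c["t"])
s=robot.read_state();print(s)
E
```

```text
inch.py
pics
plant.py
scene 368.10049176954567 368.10049176954567 322.03393714946435 202.6179382076764 [[0.214, 0.977, 0.001], [0.683, -0.149, -0.715], [-0.698, 0.154, -0.699]] [-0.1202989  -0.31161683  1.46822677] [ 1.2635292  -0.15506054  0.8041871 ]
top 448.5865816878721 448.5865816878721 321.41862166822693 196.46548305877636 [[0.007, -1.0, -0.008], [-0.988, -0.006, -0.155], [0.155, 0.009, -0.988]] [0.00758533 0.57817005 1.41424617] [ 0.35257449 -0.00183385  1.48664664]
{'t': 0.1, 'q': array([-1.24540078e+00,  1.31061525e-01,  1.48914479e+00, -1.50765178e-05,
        1.52302188e+00, -8.54243172e-02]), 'dq': array([-9.97613141e-04, -1.52564681e-03, -3.08967304e-03,  8.94934686e-06,
        1.23739312e-03,  1.13696209e-03]), 'joint_torque': array([ 8.93850411e-04, -5.61339605e+01, -4.93100309e+01,  7.70377717e-02,
        2.90238712e-02, -5.61485126e-05]), 'tool_pos': array([ 0.23946711, -0.54962552,  0.23972079]), 'orientation': array([-3.07396024e+00, -6.40456206e-01,  3.30829656e-04]), 'force': array([-0.76797706, -0.08975826, -0.77574336]), 'wrist_torque': array([0.00012724, 0.05930602, 0.00088751]), 'gripper_force': 0.0, 'opening': 0.0928843114671041}
```
View pics/scene0.png

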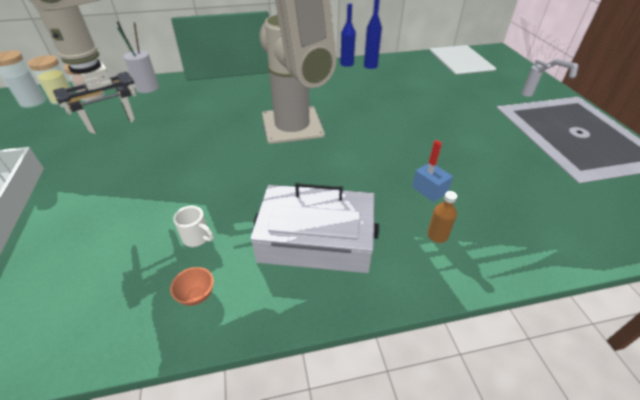

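View pics/top0.png

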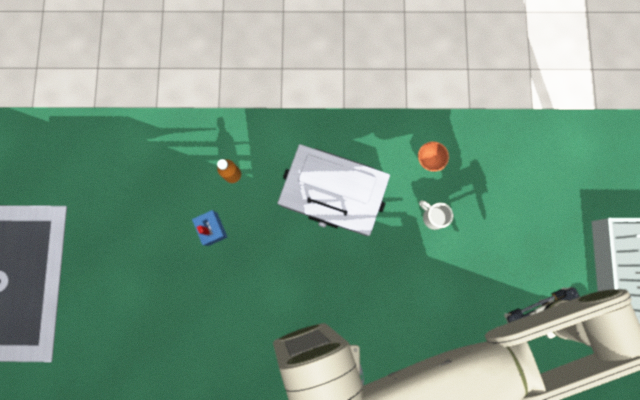

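The scene view shows the warmer at about (315,228), the blue holder at (433,182) with the red handle at (435,155), and the bottle at (443,218). In the top view the bar runs (308,200)-(347,213), the holder is at (208,228), the handle at (204,229), the bottle at (228,170), the mug at (437,215) and the bowl at (433,156).

```bash
cat > h.py <<'E'
import numpy as np,cv2
def ray(c,p):
    d=c["R"].T@np.array([(p[0]-c["cx"])/c["fx"],(p[1]-c["cy"])/c["fy"],1.]); return -c["R"].T@c["t"],d/np.linalg.norm(d)
def plane(c,p,z):
    o,d=ray(c,p); return o+d*(z-o[2])/d[2]
def tri(c1,p1,c2,p2):
    A=np.zeros((3,3));b=np.zeros(3);L=[ray(c1,p1),ray(c2,p2)]
    for o,d in L: P=np.eye(3)-np.outer(d,d);A+=P;b+=P@o
    X=np.linalg.solve(A,b); return X,max(np.linalg.norm((np.eye(3)-np.outer(d,d))@(X-o)) for o,d in L)
def proj(c,X):
    x=c["R"]@X+c["t"]; return np.array([c["fx"]*x[0]/x[2]+c["cx"],c["fy"]*x[1]/x[2]+c["cy"]])
def hsv(c): return cv2.cvtColor(c["image"],cv2.COLOR_RGB2HSV)
def red(c): h=hsv(c);return (((h[...,0]<5)|(h[...,0]>174))&(h[...,1]>190)&(h[...,2]>70)).astype(np.uint8)
def blob(m,box):
    x0,y0,x1,y1=box;k=np.zeros_like(m);k[y0:y1,x0:x1]=m[y0:y1,x0:x1]
    return np.argwhere(k)[:,::-1].astype(np.float32)
E
python3 - <<'E'
from h import *
S=np.load("scene0.npz");T=np.load("top0.npz")
S={k:S[k] for k in S};T={k:T[k] for k in T}
for c,b in((S,(415,130,455,175)),(T,(190,210,225,245))):
    p=blob(red(c),b);m=p.mean(0);u,s,v=np.linalg.svd(p-m);pr=(p-m)@v[0]
    print("red",len(p),m,v[0],p[pr.argmin()],p[pr.argmax()],cv2.minAreaRect(p))
for c,b in((S,(405,150,460,210)),(T,(185,200,235,255))):
    h=hsv(c);m=((h[...,0]>100)&(h[...,0]<125)&(h[...,1]>90)).astype(np.uint8)
    p=blob(m,b);r=cv2.minAreaRect(p);bx=cv2.boxPoints(r);print("blue",len(p),r,bx.tolist())
    if c is T: print(np.round([plane(T,q,.07) for q in bx],4))
# bar
for c,b in((S,(285,175,352,203)),(T,(300,190,352,220))):
    m=(c["image"].max(2)<70).astype(np.uint8);p=blob(m,b);print("bar",len(p),cv2.minAreaRect(p),p[p[:,0].argmin()],p[p[:,0].argmax()])
Tc=cv2.resize(T["image"][140:260,180:400],None,fx=3.6,fy=3.6,interpolation=cv2.INTER_CUBIC)
Sc=cv2.resize(S["image"][130:275,240:470],None,fx=3.4,fy=3.4,interpolation=cv2.INTER_CUBIC)
cv2.imwrite("pics/Tc.png",Tc[:,:,::-1]);cv2.imwrite("pics/Sc.png",Sc[:,:,::-1])
E
```

```text
<stdin>:5: RuntimeWarning: Mean of empty slice.
  ret = um.true_divide(
Traceback (most recent call last):
ValueError: attempt to get argmin of an empty sequence
```

```bash
cat >> h.py <<'E'
def red(c): i=c["image"].astype(int);return ((i[...,0]>2*np.maximum(i[...,1],i[...,2]))&(i[...,0]>80)).astype(np.uint8)
E
cat > m.py <<'E'
from h import *
S=np.load("scene0.npz");T=np.load("top0.npz")
S={k:S[k] for k in S};T={k:T[k] for k in T}
Tc=cv2.resize(T["image"][140:260,180:400],None,fx=3.6,fy=3.6,interpolation=cv2.INTER_CUBIC)
Sc=cv2.resize(S["image"][130:275,240:470],None,fx=3.4,fy=3.4,interpolation=cv2.INTER_CUBIC)
cv2.imwrite("pics/Tc.png",Tc[:,:,::-1]);cv2.imwrite("pics/Sc.png",Sc[:,:,::-1])
print(S["image"][155,435],S["image"][182,433],T["image"][229,204])
for c,b in((S,(415,130,455,175)),(T,(190,210,225,245))):
    p=blob(red(c),b);m=p.mean(0);u,s,v=np.linalg.svd(p-m);pr=(p-m)@v[0]
    print("red",len(p),m,v[0],p[pr.argmin()],p[pr.argmax()],cv2.minAreaRect(p))
for c,b in((S,(405,150,460,210)),(T,(185,200,235,255))):
    h=hsv(c);m=((h[...,0]>100)&(h[...,0]<125)&(h[...,1]>90)).astype(np.uint8)
    p=blob(m,b);r=cv2.minAreaRect(p);bx=cv2.boxPoints(r);print("blue",len(p),r,bx.tolist())
    if c is T: print(np.round([plane(T,q,.07) for q in bx],4))
# bar
for c,b in((S,(285,175,352,203)),(T,(300,190,352,220))):
    m=(c["image"].max(2)<70).astype(np.uint8);p=blob(m,b);print("bar",len(p),cv2.minAreaRect(p),p[p[:,0].argmin()],p[p[:,0].argmax()])
E
python3 m.py
```

```text
[149  44  40] [ 87 120 160] [109  22  18]
red 153 [434.79086 152.2745 ] [-0.23570412  0.9718249 ] [437. 141.] [432. 164.] ((434.7353515625, 152.558837890625), (6.5484619140625, 23.525955200195312), 14.03624439239502)
red 64 [202.98438 229.67188] [0.91141963 0.4114782 ] [198. 227.] [208. 233.] ((203.0882568359375, 229.64707946777344), (11.156637191772461, 6.063390254974365), 14.03624439239502)
blue 910 ((430.9230651855469, 180.61537170410156), (36.61021423339844, 31.063207626342773), 33.690067291259766) [[407.076904296875, 183.38461303710938], [424.30767822265625, 157.5384521484375], [454.76922607421875, 177.84613037109375], [437.5384521484375, 203.69229125976562]]
blue 602 ((209.05172729492188, 227.62071228027344), (30.594404220581055, 25.342144012451172), 66.80140686035156) [[191.3793182373047, 218.55174255371094], [214.6724090576172, 208.56898498535156], [226.72413635253906, 236.68968200683594], [203.43104553222656, 246.6724395751953]]
[[0.5007 0.4241 0.07  ]
 [0.5331 0.3513 0.07  ]
 [0.4439 0.3092 0.07  ]
 [0.412  0.3814 0.07  ]]
bar 85 ((318.2271423339844, 190.91119384765625), (45.3084716796875, 11.11252212524414), 3.990912914276123) [296. 184.] [341. 187.]
bar 67 ((326.5, 209.0), (20.0, 37.0), 90.0) [308. 199.] [345. 211.]
```

View pics/Tc.png

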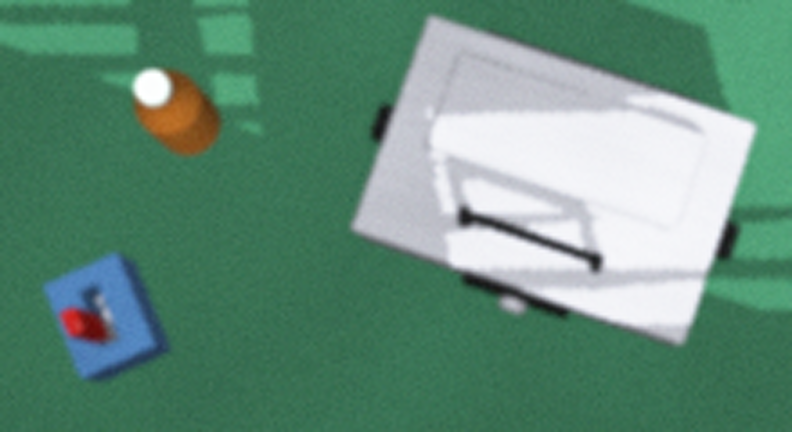

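View pics/Sc.png

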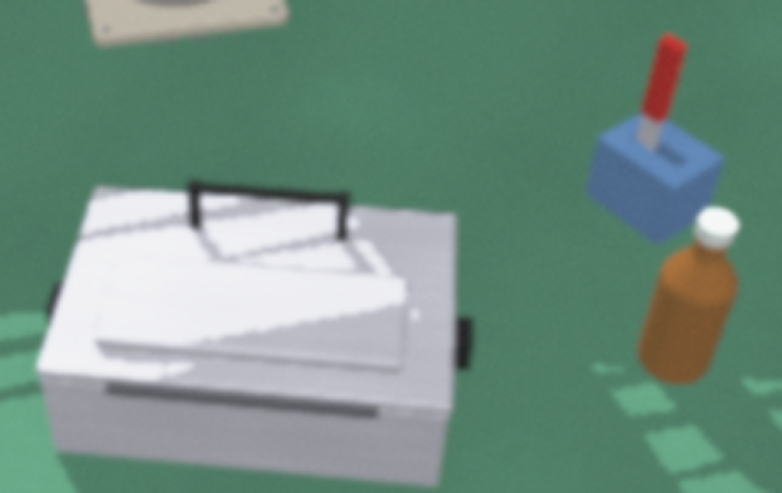

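The crops show the slot running towards the far side of the holder from the shaft, so the hook points along roughly +24° yaw. The warmer's bar ends are at top px (308.6,199) and (346,213), and in the scene view at (296,184.5) and (341,187.5).

```bash
cat > m2.py <<'E'
from h import *
S=np.load("scene0.npz");T=np.load("top0.npz")
S={k:S[k] for k in S};T={k:T[k] for k in T}
X,e=tri(S,(434.8,152.3),T,(203,229.7));print("grip",X,e)
print("top",tri(S,(436.9,142.3),T,(200.6,229.6)))
# bar
i=T["image"].max(2).astype(float)
def line(c,b,th):
    p=blob((c["image"].max(2)<th).astype(np.uint8),b);m=p.mean(0);v=cv2.fitLine(p,cv2.DIST_HUBER,0,.01,.01).ravel();return v
vt=line(T,(309,195,346,216),90);print(vt)
A,B=plane(T,(308.6,199.4),.14),plane(T,(346,213),.14);print("barT",A,B,np.linalg.norm(A-B),(A+B)/2)
d=plane(T,vt[2:]+20*vt[:2],.14)-plane(T,vt[2:]-20*vt[:2],.14);print("bar dir yaw of warmer x",np.degrees(np.arctan2(-d[0],d[1]))%180)
a,b=plane(S,(296.3,185),.14),plane(S,(341.5,188),.14);print("barS",a,b,np.linalg.norm(a-b),(a+b)/2)
# lid outline corners at z=.098 (crop)
q=[(x/3.6+180,y/3.6+140) for x,y in((352,230),(683,345),(755,123),(430,15))]
L=np.array([plane(T,p,.098) for p in q]);print("lid",L.round(4),[np.linalg.norm(L[k]-L[k-1]).round(3) for k in range(4)])
f=L[0]-L[1];print("yaw front",np.degrees(np.arctan2(-f[0],f[1])));f=L[3]-L[2];print(np.degrees(np.arctan2(-f[0],f[1])))
for n,a,b in(("left",L[0],L[3]),("right",L[1],L[2])):
    g=b-a;print("side",n,np.degrees(np.arctan2(g[1],g[0])))
print("bottle",plane(T,(153/3.6+180,88/3.6+140),.16))
# holder top corners
H=np.array([plane(T,(x/3.6+180,y/3.6+140),.07) for x,y in((43,288),(120,252),(157,345),(88,378))]);print("H",H.round(4),H.mean(0))
E
python3 m2.py
```

```text
grip [0.46042224 0.36769134 0.13888943] 0.0011888557206401345
top (array([0.45827077, 0.36617694, 0.17371019]), np.float64(0.0021506816397448857))
[  0.94473505   0.3278349  325.64474    205.01411   ]
barT [0.55399782 0.04935218 0.14      ] [ 0.51314604 -0.06409915  0.14      ] 0.12058222525542531 [ 0.53357193 -0.00737349  0.14      ]
bar dir yaw of warmer x 161.0445671770258
barS [ 0.51898555 -0.06233978  0.14      ] [0.55684683 0.05441661 0.14      ] 0.12274172224546774 [ 0.53791619 -0.00396159  0.14      ]
lid [[ 0.5455  0.1472  0.098 ]
 [ 0.4476 -0.1392  0.098 ]
 [ 0.6423 -0.204   0.098 ]
 [ 0.7384  0.0823  0.098 ]] [np.float64(0.204), np.float64(0.303), np.float64(0.205), np.float64(0.302)]
yaw front -18.866630577094227
-18.562588996638233
side left -18.61016450851313
side right -18.431915095993233
bottle [0.6566379  0.31102276 0.16      ]
H [[0.4961 0.4221 0.07  ]
 [0.5285 0.3554 0.07  ]
 [0.4465 0.3192 0.07  ]
 [0.4173 0.3785 0.07  ]] [0.47208752 0.36878146 0.07      ]
```

```bash
python3 inch.py '[[0.05,0.03,-0.025,-0.006,0],[0.05,0.03,-0.025,-0.006,0],[0.05,0.03,-0.025,-0.006,0],[0.05,0.03,-0.025,-0.006,0],[0.05,0.03,-0.025,-0.006,0],[0.05,0.03,-0.025,-0.006,0],[0.05,0.03,-0.025,-0.006,0],[0.05,0.03,-0.025,-0.006,0],[0.05,0.03,-0.025,-0.006,0],[0.05,0.03,-0.025,-0.006,0]]' && python3 inch.py '[[0.05,0.018,-0.034,0,0],[0.05,0.018,-0.034,0,0],[0.05,0.018,-0.034,0,0],[0.05,0.018,-0.034,0,0],[0.05,0.018,-0.034,0,0],[0.05,0.018,-0.034,0,0],[0.05,0.018,-0.034,0,0],[0.05,0.018,-0.034,0,0],[0.05,0.018,-0.034,0,0],[0.05,0.018,-0.034,0,0],[0.05,0.018,-0.034,0,0],[0.05,0.018,-0.034,0,0],[0.05,0.018,-0.034,0,0],[0.05,0.018,-0.034,0,0],[0.05,0.016,-0.028,0,0],[0.05,0,0,0,0],[0.05,0,0,0,0]]' && python3 - <<'E'
from plant import robot
from h import *
c=robot.read_camera("wrist");np.savez("w1.npz",**c);cv2.imwrite("pics/w1.png",c["image"][:,:,::-1])
print(proj(c,np.array([.4604,.3677,.139])))
p=np.argwhere(red(c))[:,::-1].astype(np.float32);print(len(p),p.mean(0),cv2.minAreaRect(p))
s=robot.read_state();print(s["q"],s["t"])
E
```

```text
t: 1.1
tool_pos: [0.4151, -0.1994, 0.3006]
orientation: [-3.075, -0.641, 0.0]
force: [0.2, -0.9, 0.5]
opening: 0.05
gripper_force: 0.0
t: 2.8
tool_pos: [0.4588, 0.3682, 0.2997]
orientation: [3.074, 0.643, -0.003]
force: [0.1, -0.0, 0.0]
opening: 0.0502
gripper_force: 0.0
[317.52720809 188.65287476]
545 [317.0679  186.50275] ((316.5, 189.0), (46.0, 17.0), 90.0)
[ 5.88175368e-01  8.22292376e-02  1.43237069e+00 -4.07784759e-04
  1.62821263e+00  1.74781049e+00] 2.85
```

View pics/w1.png

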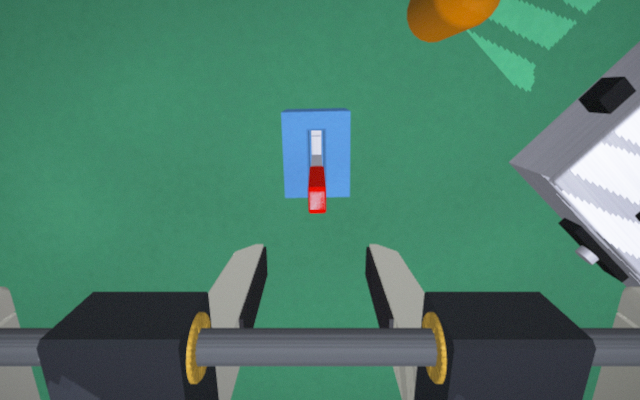

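The wrist view shows the holder square to the tool, with the red handle's top face at about (317,200) and the foot seen in the slot at (316,138). I'll turn these into tool-frame offsets.

```bash
python3 - <<'E'
from plant import robot
from h import *
from scipy.spatial.transform import Rotation as Ro
c=dict(np.load("w1.npz"));s=robot.read_state();R=Ro.from_rotvec(s["orientation"]).as_matrix();p0=s["tool_pos"]
print(p0)
for n,q,z in(("top centre",(317,200.5),.178),("handle top far edge",(317,189),.178),("handle top near edge",(317,212),.178),("handle bottom far",(316.5,167),.096),("tip",(316,132),.028),("slot far end",(316,129),.07),("hold TL",(282,110),.07),("TR",(350,108.5),.07),("BL",(285,197.5),.07),("BR",(350,197),.07)):
    X=plane(c,q,z);print(n,X.round(4),(R.T@(X-p0)).round(4))
E
```

```text
[0.45908883 0.36754169 0.3000761 ]
top centre [0.461  0.3687 0.178 ] [ 0.0023 -0.0004  0.1221]
handle top far edge [0.4694 0.3724 0.178 ] [ 0.0115 -0.0004  0.1221]
handle top near edge [0.4524 0.3649 0.178 ] [-0.007  -0.0003  0.1221]
handle bottom far [0.4698 0.3726 0.096 ] [ 0.012  -0.0005  0.2041]
tip [0.4941 0.3836 0.028 ] [ 0.0388 -0.0009  0.272 ]
slot far end [0.5009 0.3867 0.07  ] [ 0.0463 -0.001   0.23  ]
hold TL [0.5045 0.4256 0.07  ] [ 0.0651 -0.0352  0.23  ]
TR [0.5333 0.3634 0.07  ] [0.0666 0.0333 0.23  ]
BL [0.4206 0.3882 0.07  ] [-0.0267 -0.0345  0.2301]
BR [0.4492 0.324  0.07  ] [-0.0262  0.0359  0.2301]
```

```bash
python3 inch.py '[[0.05,0.002,0,0.02,0],[0.05,0,0,0.03,0],[0.05,0,0,0.03,0],[0.05,0,0,0.03,0],[0.05,0,0,0.025,0],[0.05,0,0,0.02,0],[0.05,0,0,0.01,0],[0.05,0,0,0,0],[0.05,0,0,0,0]]' 30 && python3 inch.py '[[0,0,0,0,0],[0,0,0,0,0],[0,0,0,0,0],[0,0,0,0,0],[0,0,0,0,0],[0,0,0,0,0],[0,0,0,0,0],[0,0,0,0,0]]' 30
```

```text
t: 3.75
tool_pos: [0.4617, 0.3686, 0.1368]
orientation: [-3.075, -0.64, -0.002]
force: [0.3, 0.6, 0.1]
opening: 0.0498
gripper_force: 0.0
t: 4.55
tool_pos: [0.4611, 0.3689, 0.1358]
orientation: [-3.075, -0.641, -0.0]
force: [0.1, -0.6, 1.4]
opening: 0.0142
gripper_force: 30.0
```

```bash
python3 inch.py '[[0,0,0,-0.005,0],[0,0,0,-0.01,0],[0,0,0,-0.01,0],[0,0,0,-0.015,0],[0,0,0,-0.02,0],[0,0,0,-0.02,0],[0,0,0,-0.02,0],[0,0,0,-0.02,0],[0,0,0,-0.02,0],[0,0,0,-0.015,0],[0,0,0,0,0],[0,0,0,0,0]]' 60 && python3 - <<'E'
from plant import robot
from h import *
S=robot.read_camera("scene");T=robot.read_camera("top");W=robot.read_camera("wrist")
s=robot.read_state();print(s["tool_pos"],s["orientation"],s["force"],s["opening"])
a=cv2.resize(S["image"][80:220,380:520],None,fx=4,fy=4);b=W["image"][100:400,190:450]
b=cv2.resize(b,(240,277));im=np.zeros((560,800,3),np.uint8);im[:,:560]=a;im[:277,560:]=b
g=proj(T,s["tool_pos"]).astype(int);t=T["image"][g[1]-25:g[1]+25,g[0]-22:g[0]+22];im[277:550,560:]=cv2.resize(t,(240,273))
cv2.imwrite("pics/g.png",im[:,:,::-1]);np.savez("scene1.npz",**S)
o=s["tool_pos"]-[0,0,.128];print("expected origin px",proj(S,o),"tip",proj(S,o+np.array([.036*.9168,.036*.3993,.02])))
E
```

```text
t: 5.75
tool_pos: [0.4612, 0.3689, 0.2908]
orientation: [-3.075, -0.641, -0.001]
force: [-0.1, 0.4, -1.5]
opening: 0.0142
gripper_force: 60.0
[0.46057029 0.36848603 0.2890638 ] [ 3.07466557  0.64060815 -0.00353888] [-0.89629727  0.44072352 -0.75841981] 0.01363453493576683
expected origin px [436.26486829 146.28156422] tip [447.39820808 146.55556874]
```

View pics/g.png

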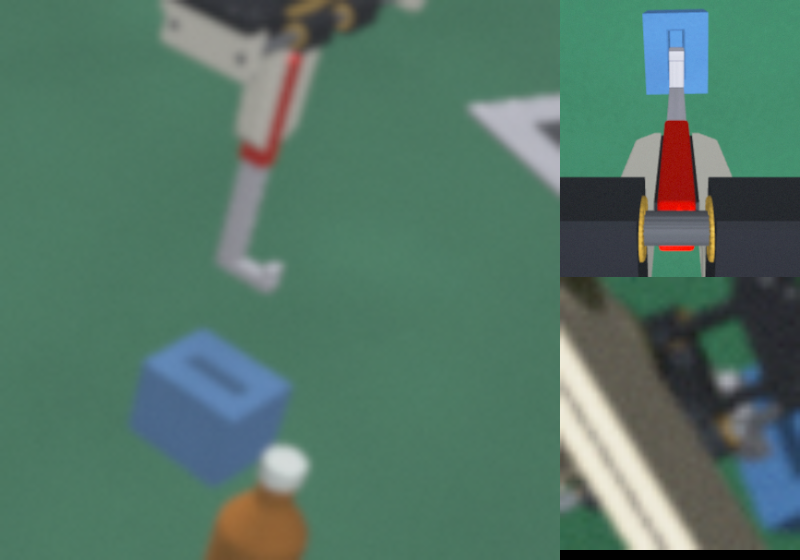

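The lifter is out of the slot and upright: its bottom is at scene px (436,145.5) against an expected (436,146). I'll turn it to the warmer's yaw and carry it to the front of the bar.

```bash
python3 inch.py '[[0,0,0,0,0.07],[0,0,0,0,0.13],[0,0,0,0,0.14],[0,0,0,0,0.14],[0,0,0,0,0.13],[0,0,0,0,0.127],[0,0,0,0,0]]' && python3 inch.py '[[0,0.006,0.015,0,0],[0,0.012,0.03,0,0],[0,0.012,0.03,0,0],[0,0.012,0.03,0,0],[0,0.012,0.03,0,0],[0,0.012,0.03,0,0],[0,0.012,0.03,0,0],[0,0.012,0.03,0,0],[0,0.012,0.03,0,0],[0,0.012,0.03,0,0],[0,0.012,0.03,0,0],[0,0.006,0.017,0,0],[0,0,0,0,0],[0,0,0,0,0]]' && python3 - <<'E'
from plant import robot
from h import *
from scipy.spatial.transform import Rotation as Ro
s=robot.read_state();R=Ro.from_rotvec(s["orientation"]).as_matrix();p=s["tool_pos"]
print(p,np.degrees(np.arctan2(R[1,0],R[0,0])),R[2],"bar in tool",R.T@(np.array([.535,-.007,.14])-p))
im=[]
for n in("scene","top","wrist"):
    c=robot.read_camera(n);np.savez(n+"2.npz",**c);im.append(c["image"])
S=dict(np.load("scene2.npz"));cv2.imwrite("pics/s2.png",np.vstack([cv2.resize(im[0][130:220,250:390],(700,450)),])[:,:,::-1])
cv2.imwrite("pics/w2.png",im[2][:,:,::-1])
o=p+R[:,2]*.128;print("origin px",proj(S,o),"tip",proj(S,o+R[:,0]*.036-R[:,2]*.02),"bar",proj(S,np.array([.535,-.007,.14])))
W=dict(np.load("wrist2.npz"));print("W tip",proj(W,o+R[:,0]*.036-R[:,2]*.02),"bar",proj(W,np.array([.535,-.007,.14])))
E
```

```text
t: 6.6
tool_pos: [0.4607, 0.3685, 0.2894]
orientation: [3.098, -0.513, -0.002]
force: [0.3, -0.3, -1.1]
opening: 0.0139
gripper_force: 60.0
t: 8.0
tool_pos: [0.4793, 0.0116, 0.2904]
orientation: [-3.1, 0.509, 0.001]
force: [0.6, -0.3, -1.5]
opening: 0.0138
gripper_force: 60.0
[0.47934452 0.01158146 0.29042085] -18.66367011838428 [-4.05142535e-04 -1.88231632e-04 -9.99999900e-01] bar in tool [ 0.05873598 -0.00017781  0.15039711]
origin px [319.85952884 165.89378738] tip [318.30154539 168.43963387] bar [317.4810481  185.94981256]
W tip [318.77076335 159.64286239] bar [318.2000357  122.17953196]
```

View pics/w2.png

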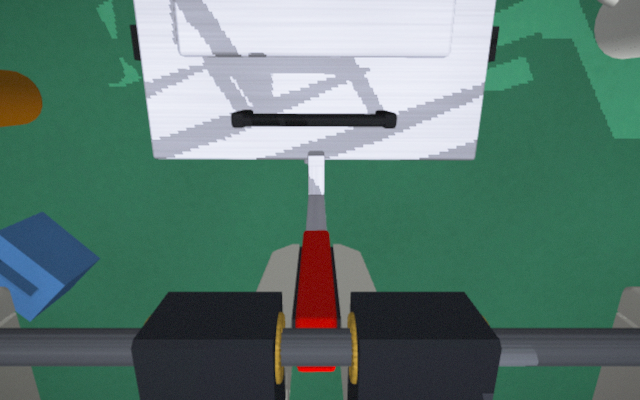

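View pics/s2.png

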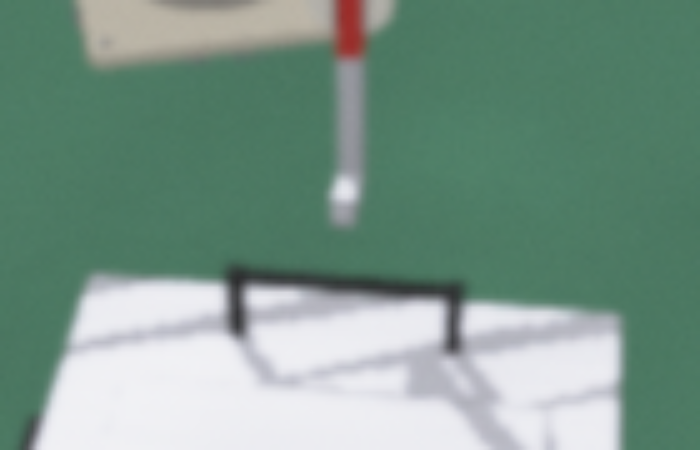

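The wrist view shows the bar from (232,119) to (396,121), square to the tool and about 60 mm ahead. The hook tip is at (316,156), centred on it and short of it. Next I descend so the foot is between lid top and bar, then slide under.

```bash
python3 inch.py '[[0,0,0,0.01,0],[0,0,0,0.015,0],[0,0,0,0.015,0],[0,0,0,0.01,0],[0,0,0,0.006,0],[0,0,0,0,0],[0,0,0,0,0]]' && python3 inch.py '[[0,0.005,0,0,0],[0,0.01,0,0,0],[0,0.01,0,0,0],[0,0.01,0,0,0],[0,0.007,0,0,0],[0,0,0,0,0],[0,0,0,0,0]]' && python3 - <<'E'
from plant import robot
from h import *
s=robot.read_state();print(s["tool_pos"],s["force"])
S=robot.read_camera("scene")["image"][140:230,250:390];W=robot.read_camera("wrist")["image"][60:260,180:460]
cv2.imwrite("pics/u.png",np.hstack([cv2.resize(S,(400,257),interpolation=2),cv2.resize(W,(360,257))])[:,:,::-1])
E
```

```text
t: 8.85
tool_pos: [0.4799, 0.012, 0.2349]
orientation: [-3.1, 0.51, -0.0]
force: [0.4, -0.2, -0.9]
opening: 0.0134
gripper_force: 60.0
t: 9.55
tool_pos: [0.5195, -0.0015, 0.2344]
orientation: [-3.1, 0.51, 0.001]
force: [0.3, 0.3, -1.0]
opening: 0.0141
gripper_force: 60.0
[ 0.51952987 -0.00147669  0.23436939] [ 0.2843949   0.33676606 -1.02254086]
```

View pics/u.png

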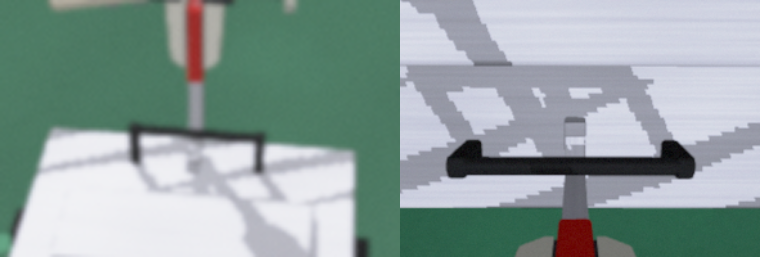

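The wrist crop shows the foot passing under the bar with the tip beyond it, centred and clear of the posts. Next I lift along the bar's arc.

```bash
python3 inch.py '[[0,0,0,-0.004,0],[0,0,0,-0.005,0],[0,0,0,-0.005,0],[0,0.001,0,-0.0045,0],[0,0.0024,0,-0.0056,0],[0,0.0024,0,-0.0056,0],[0,0.0024,0,-0.0056,0],[0,0.0024,0,-0.0056,0],[0,0.0024,0,-0.0056,0],[0,0,0,0,0]]' && python3 inch.py '[[0,0.0033,0,-0.005,0],[0,0.0033,0,-0.005,0],[0,0.0033,0,-0.005,0],[0,0.0033,0,-0.005,0],[0,0.0033,0,-0.005,0],[0,0.004,0,-0.0044,0],[0,0.004,0,-0.0044,0],[0,0.004,0,-0.0044,0],[0,0.004,0,-0.0044,0],[0,0.004,0,-0.0044,0],[0,0,0,0,0],[0,0,0,0,0]]' && python3 - <<'E'
from plant import robot
from h import *
s=robot.read_state();print(s["tool_pos"],s["force"])
for n in("scene","wrist"): np.savez(n+"3.npz",**robot.read_camera(n))
S=np.load("scene3.npz")["image"][110:280,230:400];W=np.load("wrist3.npz")["image"][:,100:540]
cv2.imwrite("pics/l.png",np.hstack([cv2.resize(S,(400,400),interpolation=2),cv2.resize(W,(400,400))])[:,:,::-1])
E
```

```text
t: 10.65
tool_pos: [0.5326, -0.0059, 0.2823]
orientation: [3.1, -0.51, 0.003]
force: [-1.4, -0.4, -3.1]
opening: 0.0137
gripper_force: 60.0
t: 11.85
tool_pos: [0.5666, -0.0174, 0.3279]
orientation: [3.1, -0.51, 0.0]
force: [2.0, -0.2, -4.5]
opening: 0.0139
gripper_force: 60.0
[ 0.56663843 -0.01738936  0.32792411] [ 1.95244984 -0.2172728  -4.48077631]
```

View pics/l.png

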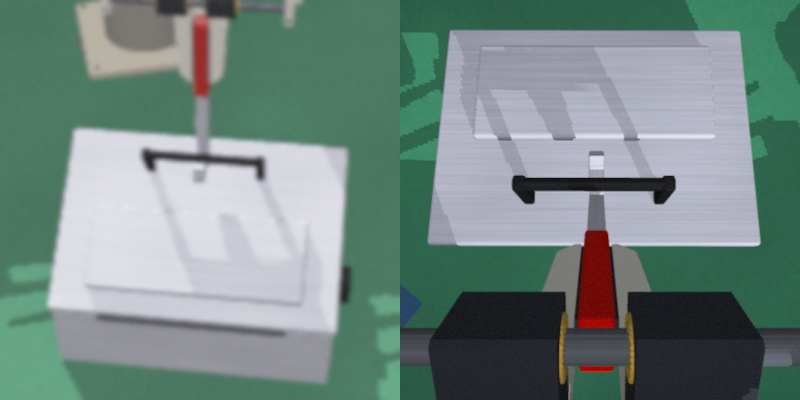

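The lid is up on the hook with the bar resting in the throat, and the gripper is clear of the lid. I'll work out the lid angle from the bar and front edge in both views.

```bash
cat > ang.py <<'E'
from h import *
from scipy.optimize import brentq
import sys
k=sys.argv[1];W=dict(np.load(f"wrist{k}.npz"));S=dict(np.load(f"scene{k}.npz"))
ps=np.radians(-18.65);ex=np.array([np.cos(ps),np.sin(ps),0]);ey=np.array([-np.sin(ps),np.cos(ps),0])
hinge=np.array([.536,-.0075,.086])+ex*.165
def pt(th,x,y,z): return hinge+ex*(x*np.cos(th)+z*np.sin(th))+ey*y+np.array([0,0,1])*(-x*np.sin(th)+z*np.cos(th))
def dark(c,b,th=70):
    p=blob((c["image"].max(2)<th).astype(np.uint8),b);return p
def solve(c,row,x,z,y=0): return np.degrees(brentq(lambda t:proj(c,pt(t,x,y,z))[1]-row,0,1.0))
# wrist: bar rows at the middle columns; lid front edge rows at columns well to the side
def run(c,col,r0,r1):
    g=c["image"][r0:r1,col-3:col+3].astype(float).mean((1,2));return g
for col in (260,365):
    g=run(W,col,150,225);r=150+np.where(g<80)[0];print("bar rows",col,r.min(),r.max(),"theta",solve(W,r.mean(),-.165,.054))
for col in (180,450):
    i=W["image"][200:290,col-3:col+3].astype(float).mean(1);d=i[:,0]-0.6*i[:,1];r=200+np.where((d[:-1]>25)&(d[1:]<=25))[0]
    y=-(col-313)/400*.35
    print("front edge",col,r,[ (solve(W,q+.5,-.205,.0),solve(W,q+.5,-.205,.012)) for q in r[-1:]])
p=dark(S,(288,165,346,188));p=p[(p[:,0]>297)&(p[:,0]<336)&(abs(p[:,0]-316.5)>6)]
print("scene bar",len(p),p.mean(0));print("theta",solve(S,p.mean(0)[1],-.165,.054))
E
python3 ang.py 3
```

```text
bar rows 260 178 190 theta 30.09312590656654
bar rows 365 178 190 theta 30.09312590656654Traceback (most recent call last):
  File "ang.py", line 19, in <module>
    print("front edge",col,r,[ (solve(W,q+.5,-.205,.0),solve(W,q+.5,-.205,.012)) for q in r[-1:]])
                                ~~~~~^^^^^^^^^^^^^^^^^
  File "ang.py", line 10, in solve
    def solve(c,row,x,z,y=0): return np.degrees(brentq(lambda t:proj(c,pt(t,x,y,z))[1]-row,0,1.0))
                                                ~~~~~~^^^^^^^^^^^^^^^^^^^^^^^^^^^^^^^^^^^^^^^^^^^
    r = _zeros._brentq(f, a, b, xtol, rtol, maxiter, args, full_output, disp)
ValueError: f(a) and f(b) must have different signs
```

The bar row gives 30.1°, and the height gained also implies 30° on the arc. I'll continue 5° more.

```bash
python3 inch.py '[[0,0.004,0,-0.003,0],[0,0.004,0,-0.003,0],[0,0.004,0,-0.0035,0],[0,0,0,0,0],[0,0,0,0,0],[0,0,0,0,0],[0,0,0,0,0],[0,0,0,0,0]]' && sed -i '/^for col in (180/,/^    print("front/d' ang.py && python3 - <<'E'
from plant import robot
from h import *
for n in("scene","wrist"): np.savez(n+"4.npz",**robot.read_camera(n))
s=robot.read_state();print(s["tool_pos"],s["force"],s["dq"].round(3))
E
python3 ang.py 4
```

```text
t: 12.75
tool_pos: [0.5776, -0.0211, 0.3376]
orientation: [3.1, -0.51, -0.001]
force: [-1.0, 0.9, -2.7]
opening: 0.014
gripper_force: 60.0
[ 0.57767251 -0.02109411  0.33763552] [-0.77399809  0.38396767 -3.58698734] [-0.    -0.001  0.     0.003 -0.003  0.   ]
bar rows 260 177 189 theta 35.46970193970674
bar rows 365 178 190 theta 35.0884312800519
scene bar 18 [314.66666 177.05556]Traceback (most recent call last):
  File "ang.py", line 17, in <module>
    print("scene bar",len(p),p.mean(0));print("theta",solve(S,p.mean(0)[1],-.165,.054))
                                                      ~~~~~^^^^^^^^^^^^^^^^^^^^^^^^^^^
  File "ang.py", line 10, in solve
    def solve(c,row,x,z,y=0): return np.degrees(brentq(lambda t:proj(c,pt(t,x,y,z))[1]-row,0,1.0))
                                                ~~~~~~^^^^^^^^^^^^^^^^^^^^^^^^^^^^^^^^^^^^^^^^^^^
    r = _zeros._brentq(f, a, b, xtol, rtol, maxiter, args, full_output, disp)
ValueError: f(a) and f(b) must have different signs
```

```bash
python3 inch.py '[[0,0,0,0,0],[0,0,0,0,0],[0,0,0,0,0],[0,0,0,0,0],[0,0,0,0,0],[0,0,0,0,0],[0,0,0,0,0],[0,0,0,0,0],[0,0,0,0,0],[0,0,0,0,0]]' && python3 - <<'E'
from plant import robot
from h import *
for n in("scene","wrist"): np.savez(n+"5.npz",**robot.read_camera(n))
E
python3 ang.py 5 2>/dev/null
```

```text
t: 13.85
tool_pos: [0.5778, -0.0211, 0.3376]
orientation: [-3.1, 0.51, -0.0]
force: [-1.5, -0.0, -2.4]
opening: 0.0136
gripper_force: 60.0
bar rows 260 178 190 theta 35.17515369780704
bar rows 365 178 190 theta 35.17515369780704
scene bar 22 [315.86365 177.18182]
```

Steady at about 35°, so I'm handing it in.

```bash
python3 -c "
from plant import robot
print(robot.close_job())"
```

```text
the job is handed in; nothing more can be done
None
```

The job is handed in: the lid stands steady at about 35° on the lifter's hook, with the lifter still in the gripper. It took about 14 s; the arm's path stayed clear of the mug, bottle and bowl, though I took no final picture to check them.

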